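Stack the takeaway order and ring the pass bell

ROBOT

A 6-joint arm with a two-finger parallel gripper is mounted at the origin on the work surface. World frame = base frame: x ahead of the robot, y to its left, z up, the work surface at z = 0. Lengths are in m, angles in rad, forces in N, time in s.
With the tool pointing down it reaches from about 0.35 to 0.975 m from the base axis. Payload 4.9 kg.
Tool frame: the origin (TCP) lies at the very end of the fingers, on their centre line; the grasp point (between the pads) lies 19 mm behind it; z points along the fingers, y is the line along which they close (so a half turn about z gives the same grasp; the last joint's range is limited). The gripper opens to 85 mm and grips with 20 to 120 N. Pads are 22 mm wide; open, the fingers measure 114 mm over their backs; the gripper's body (76 mm by 85 mm) begins 54 mm behind the grasp point. The pads swing forward as they close: fully open they stand 13 mm farther back than shut.
Start: joints at [-1.281, 0.053, 1.613, -0, 1.476, -0.119], TCP at [0.248, -0.573, 0.231] pointing down, gripper open.
Joint ranges: [-3.01, 3.01], [-1.01, 2.22], [0.06, 2.58], [-1.02, 4.17], [0.09, 2.62], [-3.14, 3.14]. Speed limits (rad/s): [2.57, 2.57, 3.14, 3.14, 3.14, 3.14].

INTERFACE

Orientations are given as a unit quaternion [x, y, z, w].
In Python, from workcell import * gives the robot as it stands. The module is installed in compiled form; this text tells all that it offers. Calls block until the motion is done:
- move_pose(position, orientation): joint-space move of the TCP to a pose.
- movel(position, orientation=None, max_speed=0.15): straight line of the TCP; orientation=None keeps the orientation; max_speed is the mean speed in m/s.
- goto_joints(angles): joint-space move.
- gripper_to(opening, f_grip=None): finger opening in m; f_grip is the grip in N (None keeps the last); returns when the fingers have stopped.
- pause(seconds).
- inverse_kinematics(position, orientation): joint angles nearest the present ones, or None.
- sense(): the state.
- camera(name): name is "scene" or "top"; returns the picture (480x640x3 uint8, red, green, blue); there is no depth.
- camera_params(name): a dict with "vertical_fov" (degrees; the focal length in pixels is half the picture's height over the tangent of half this angle, whatever the lens; pixels are square), "cx", "cy" (the principal point, pixels), "k1" (the pictures are not rectified: a ray, as slopes to the right and down, at radius r is drawn at 1 + k1 r^2 times it, then the intrinsics apply), "position" and "attitude" of the camera in the world. Camera axes: x right, y up, looking along -z (the intrinsics and any distortion apply to the point x, -y, -z); pixel columns grow to the right and rows downward; lengths in m; the calibration is good to about 2 mm. A picture is of the moment at which its call begins. camera_params takes no time and is no camera call.
A pose or a line that the arm cannot do raises PlanningError and nothing moves.
- sign_off(): hands the job in; it is judged then, once.
Trained networks look in the newest picture that a camera, given by its name, has taken for a name from the list of things; names that differ only in an ending like _2 or _b are one class to them, and where a whole thing is asked for, a point or a joint stands for the part that bears it (a point fixed in the world has none). Each returns a list of dicts, best first, with "score" (0 to 1); they miss things now and then, are a little off and sometimes report something else, mostly with a low value. They report only what shows in the picture. A call takes as long as a camera call.
- find_in(camera, target): "extent" ([centre column, centre row, width, height] in pixels, round what is visible of it).
- outline_of(camera, target): "mask" (480x640 bool, what is visible of it) and "extent" ([centre column, centre row, width, height] in pixels, round what is visible of it).
The state is a dict: "time_s": time; "q": joint angles; "qd": joint speeds; "effort": joint torques, N m; "eef_pos": TCP position; "tcp_rot": TCP orientation; "ft_force": force on the tool from outside, world axes, zero at the start; "ft_torque": the same for the moment, N m; "width": finger opening in m; "grasp_force": force on a finger pad.
Only numpy, scipy, OpenCV 4.12 (cv2) and the standard library are available. Lean on these libraries where they do the work, as an engineer would, in place of code of your own. Each camera call takes 0.05 s, during which the arm holds its last target. There are 200 camera calls.

TASK

Make up the order at the kitchen pass: stack the green-lidded box on the white-lidded one standing on the wooden board, then the red-lidded box on top of the green, each set down gently (not dropped), upright and square with its edges lined up to within a centimetre of the box below, without shifting the white box. Only when the column stands free, press the bell's plunger fully down and let it come up again. The blue-lidded box belongs to another order: leave it, the yellow salt jar and the white ramekin where they stand.

Things in the scene. Friction and masses are not known exactly. Their poses are not given: they have to be found in the camera images.
- white_box: Closed kraft takeaway carton with a flat white lid, 104 long (own x) x 58 wide (own y) x 46 mm high, sides flush; origin at the centre of its underside, z up. Its two ends are alike. The bottom of the column, loose, standing on the board; about 0.4 kg.
- green_box: Closed kraft takeaway carton with a flat green lid, 104 long (own x) x 58 wide (own y) x 46 mm high, sides flush; origin at the centre of its underside, z up. Its two ends are alike. Second of the column; stands on the counter; about 0.25 kg.
- red_box: Closed kraft takeaway carton with a flat red lid, 104 long (own x) x 58 wide (own y) x 46 mm high, sides flush; origin at the centre of its underside, z up. Its two ends are alike. Third of the column; stands on the counter; about 0.2 kg.
- blue_box: Closed kraft takeaway carton with a flat blue lid, 104 long (own x) x 58 wide (own y) x 46 mm high, sides flush; origin at the centre of its underside, z up. Its two ends are alike. Another order: leave alone.
- board: Wooden board fixed to the counter, 170 (x) x 130 (y) x 14 mm thick, origin at the centre of its underside.
- bell: Steel counter bell fixed to the counter: round black foot of 90 mm diameter, chrome dome 50 mm high, brass plunger on top; origin at the centre of its underside.
- plunger_top (a point): Centre of the top of the bell's brass plunger knob, a 22 mm disc, 68 mm above the counter when up, 60 mm when fully down.
- plunger (a joint): Plunger travel in m: 0 up, 0.008 fully down; springs back; about 4 N at full stroke.
- salt: Yellow salt jar with a steel cap, 44 mm diameter, 62 mm high; bystander; origin at the centre of its underside.
- ramekin: White ramekin, 72 mm diameter, 42 mm high; bystander; origin at the centre of its underside.

How it is judged:
On the way, in this order (a step that is already met when the one before it is completed fails the run):
1. the green-lidded box stands squarely on the white-lidded one, released (x of green_box in the frame of white_box between -0.01 and 0.01 m and y of green_box in the frame of white_box between -0.01 and 0.01 m and z of green_box in the frame of white_box between 0.042 and 0.05 m and angle between the x axis of green_box and the x axis of white_box, either way round below 0.13 rad and angle between each of green_box, white_box's own z axis and vertical below 0.06 rad and contact force between green_box and the fingers below 0.2 N and linear speed of green_box below 0.02 m/s and distance of white_box from where it was at the start of the episode below 0.02 m), for 0.2 s.
2. the red-lidded box stands squarely on the green-lidded one, released (all of step 1 and x of red_box in the frame of green_box between -0.01 and 0.01 m and y of red_box in the frame of green_box between -0.01 and 0.01 m and z of red_box in the frame of green_box between 0.042 and 0.05 m and angle between the x axis of red_box and the x axis of green_box, either way round below 0.13 rad and angle between red_box's own z axis and vertical below 0.06 rad and contact force between red_box and the fingers below 0.2 N and linear speed of red_box below 0.02 m/s), for 0.2 s.
3. the bell's plunger is fully down (7 of 8 mm or more) with the column standing (value of joint plunger above 0.007 m and x of green_box in the frame of white_box between -0.01 and 0.01 m and y of green_box in the frame of white_box between -0.01 and 0.01 m and z of green_box in the frame of white_box between 0.042 and 0.05 m and angle between the x axis of green_box and the x axis of white_box, either way round below 0.13 rad and angle between each of green_box, red_box's own z axis and vertical below 0.06 rad and contact force between each of green_box, red_box and the fingers below 0.2 N and linear speed of each of green_box, red_box below 0.02 m/s and x of red_box in the frame of green_box between -0.01 and 0.01 m and y of red_box in the frame of green_box between -0.01 and 0.01 m and z of red_box in the frame of green_box between 0.042 and 0.05 m and angle between the x axis of red_box and the x axis of green_box, either way round below 0.13 rad), for 0.02 s.
At the end, for the whole second after the job is handed in: Green box on white and red on green, each within 10 mm along either axis and 0.13 rad of the one below, upright within 0.06 rad, released and at rest; the white box within 20 mm of its start; the plunger back up (under 2 mm) (all of step 2 and value of joint plunger below 0.002 m); the robot touches nothing.
It fails at once if the bell is rung (plunger beyond 4 mm) before the red box is on the column (value of joint plunger above 0.004 m and (z of red_box in the frame of white_box below 0.08 m or horizontal distance between red_box and white_box above 0.04 m)).
It fails at once if a box is dropped or thrown: faster than 0.6 m/s with no finger on it ((linear speed of green_box above 0.6 m/s and contact force between green_box and the fingers below 0.05 N) or (linear speed of red_box above 0.6 m/s and contact force between red_box and the fingers below 0.05 N)).
It fails at once if the blue box, the salt jar or the ramekin is moved by more than 25 mm (distance of any of blue_box, salt, ramekin from where it was at the start of the episode above 0.025 m).
It also fails if it takes over 64 s, if anything falls off the work surface, if the arm or the gripper's body presses on something with over 40 N, if the wrist force passes 120 N, or if a joint passes its speed limit or range.

## Working session

There is one attempt and no reset: what is moved stays moved. The work goes in short steps, each a Python script; the robot and the scene stay as the last script left them, time stands still between calls to the robot, and variables do not carry over. Pictures are saved under pics/ and viewed, at most 10 in all, crops included, and the job is handed in when it is done.

```bash
mkdir -p pics; python3 - <<'E'
from workcell import *
import cv2,numpy as np
for c in("top","scene"):
    im=camera(c); cv2.imwrite(f"pics/{c}0.png",im[:,:,::-1]); print(camera_params(c))
    for n in("white_box","green_box","red_box","blue_box","board","bell","plunger_top","salt","ramekin"):
        print(c,n,[(round(float(d["score"]),2),np.round(d["extent"]).tolist()) for d in find_in(c,n)[:3]])
s=sense();print(s["time_s"],s["tcp_rot"],s["width"])
E
```

```text
{'vertical_fov': 56.28753717659136, 'cx': 315.7808449142618, 'cy': 242.9605068979708, 'k1': -0.06601365526820382, 'position': array([0.49746251, 0.00483961, 0.94897098]), 'attitude': array([ 0.01935126, -0.02935657, -0.69990782,  0.71336721])}
top white_box [(0.89, [317.0, 252.0, 37.0, 59.0])]
top green_box [(0.72, [462.0, 290.0, 39.0, 56.0])]
top red_box [(0.65, [180.0, 211.0, 45.0, 61.0])]
top blue_box [(0.76, [166.0, 290.0, 27.0, 54.0])]
top board [(0.96, [313.0, 262.0, 85.0, 95.0])]
top bell [(0.65, [459.0, 222.0, 43.0, 41.0])]
top plunger_top [(0.56, [468.0, 220.0, 9.0, 9.0])]
top salt [(0.92, [378.0, 190.0, 28.0, 21.0])]
top ramekin [(0.96, [251.0, 187.0, 33.0, 35.0])]
{'vertical_fov': 45.28680680556989, 'cx': 326.2616236835026, 'cy': 242.7207842863555, 'k1': -0.07012927191134982, 'position': array([ 1.11954417, -0.52743349,  0.64139777]), 'attitude': array([0.4216475 , 0.18628533, 0.34021327, 0.81961338])}
scene white_box [(0.59, [314.0, 272.0, 68.0, 56.0])]
scene green_box [(0.59, [137.0, 349.0, 76.0, 65.0])]
scene red_box [(0.73, [449.0, 230.0, 57.0, 51.0])]
scene blue_box [(0.68, [395.0, 196.0, 58.0, 44.0])]
scene board [(0.65, [309.0, 281.0, 117.0, 69.0])]
scene bell [(0.93, [194.0, 405.0, 68.0, 68.0])]
scene plunger_top [(0.52, [184.0, 381.0, 20.0, 17.0])]
scene salt [(0.72, [317.0, 353.0, 29.0, 47.0])]
scene ramekin [(0.74, [428.0, 275.0, 38.0, 43.0])]
1.0 [ 9.79182095e-01  2.02983806e-01 -3.55023527e-06  1.93079686e-06] 0.08520756705455516
```

```bash
python3 -c "
import cv2
cv2.imwrite('pics/top0c.png',cv2.resize(cv2.imread('pics/top0.png')[150:350,120:520],(800,400),interpolation=cv2.INTER_CUBIC))"
```

```text
(no output)
```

View pics/top0c.png

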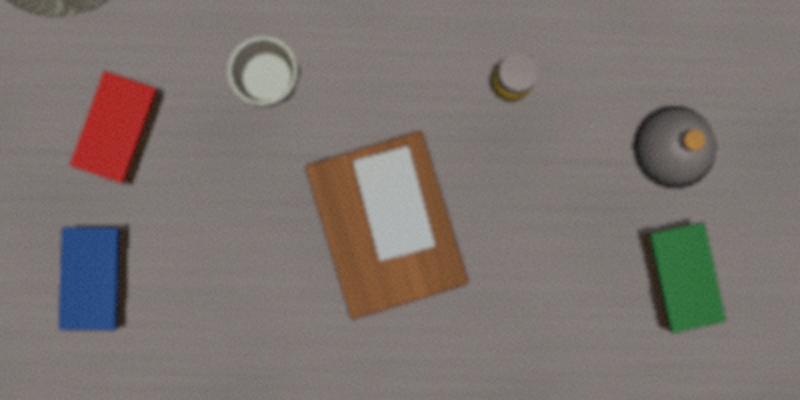

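View pics/scene0.png

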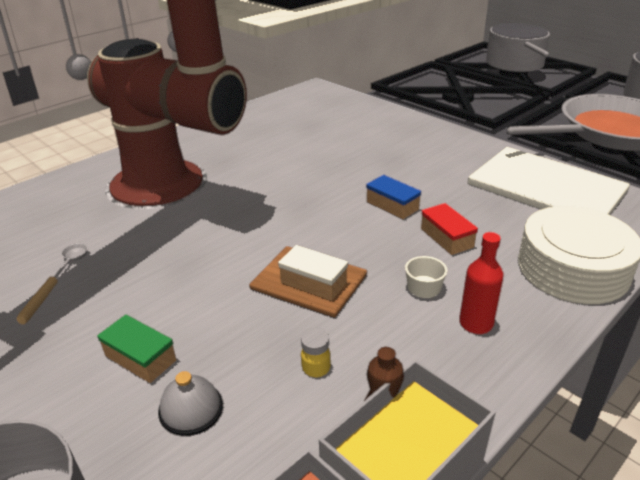

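The top view shows all the boxes clear of one another: red at (177,213), blue at (166,289), white on the board at (317,252), green at (463,289), and the bell at (458,224) with its plunger at (467,220). The scene view agrees. I'll fit the lids on their planes and compare the two cameras.

```bash
cat > h.py <<'E'
from workcell import *
import cv2,numpy as np
from scipy.spatial.transform import Rotation as R
def plane(c,px,z):
    p=camera_params(c); f=240/np.tan(np.radians(p["vertical_fov"])/2)
    K=np.array([[f,0,p["cx"]],[0,f,p["cy"]],[0,0,1.]])
    u=cv2.undistortPoints(np.asarray(px,float).reshape(-1,1,2),K,np.array([p["k1"],0,0,0.]),None,None,None)[:,0]
    d=R.from_quat(p["attitude"]).apply(np.c_[u[:,0],-u[:,1],-np.ones(len(u))])
    o=np.array(p["position"]); return (o+d*((z-o[2])/d[:,2])[:,None])[:,:2]
def lid(c,im,n,z):
    """lid centre x,y, yaw of long axis (-pi/2..pi/2), l, w"""
    h=cv2.cvtColor(im,cv2.COLOR_RGB2HSV).astype(int); H,S,V=h[...,0],h[...,1],h[...,2]
    m={"white":(S<45)&(V>150),"green":(abs(H-62)<18)&(S>110)&(V>60),
       "red":((H<6)|(H>174))&(S>170)&(V>90),"blue":(abs(H-110)<14)&(S>110)}[n]
    d=find_in(c,n+"_box")
    if not d: return None
    x,y,w,hh=d[0]["extent"]; k=np.zeros(m.shape,bool)
    k[int(y-hh/2-4):int(y+hh/2+5),int(x-w/2-4):int(x+w/2+5)]=1
    cs,_=cv2.findContours((m&k).astype(np.uint8),cv2.RETR_EXTERNAL,cv2.CHAIN_APPROX_NONE)
    P=plane(c,max(cs,key=cv2.contourArea)[:,0],z)
    b=cv2.boxPoints(cv2.minAreaRect((P*1000).astype(np.float32)))/1000
    e1,e2=b[1]-b[0],b[2]-b[1]; e=e1 if np.hypot(*e1)>np.hypot(*e2) else e2
    L=sorted([np.hypot(*e1),np.hypot(*e2)])
    a=np.arctan2(e[1],e[0]); a=(a+np.pi/2)%np.pi-np.pi/2
    return np.r_[b.mean(0),a,L[1],L[0]]
def down(a):  # tool y perpendicular to long-axis yaw a; x along a
    qs=[R.from_euler("z",a+k*np.pi)*R.from_euler("x",np.pi) for k in(0,1)]
    return [q.as_quat() for q in qs]
def best(p,a):
    q0=np.array(sense()["q"]); r=[]
    for q in down(a):
        j=inverse_kinematics(p,q)
        if j is not None: r.append((np.abs(np.array(j)-q0).max(),q))
    return min(r,key=lambda t:t[0])[1]
E
python3 - <<'E'
from h import *
np.set_printoptions(precision=4,suppress=True)
for c in("top","scene"):
    im=camera(c)
    for n in("white","green","red","blue"): print(c,n,lid(c,im,n,.06 if n=="white" else .046))
    for n,z in(("plunger_top",.066),):
        print(n,plane(c,[find_in(c,n)[0]["extent"][:2]],z))
E
```

```text
top white [ 0.5424 -0.0088  0.2769  0.1033  0.0565]
top green [ 0.4739 -0.3078  0.2132  0.1013  0.0566]
top red [ 0.6152  0.2766 -0.3039  0.099   0.0565]
top blue [0.4614 0.2953 0.0059 0.1009 0.058 ]
plunger_top [[ 0.613  -0.3108]]
scene white [ 0.504   0.256  -0.8241  0.2057  0.1426]
scene green [ 0.4803 -0.314   0.2181  0.1093  0.0601]
scene red [ 0.6209  0.2684 -0.2969  0.1106  0.0638]
scene blue [0.4667 0.2889 0.0109 0.1092 0.0662]
plunger_top [[ 0.702  -0.1566]]
```

```bash
cat >> h.py <<'E'
def pick_place(p,a,t,ta,zt,down_gap=0.003):
    """pick box at p yaw a from counter; place at t yaw ta with underside at zt"""
    g=.012
    q=best([*p,.14],a); move_pose([*p,.14],q)
    movel([*p,g],q,.12); gripper_to(.03,40); s=sense(); print("grip",s["width"],s["grasp_force"],s["time_s"])
    movel([*p,.06],q,.1); s=sense(); print("lifted",s["width"],s["grasp_force"])
    if s["width"]<.05: raise SystemExit("no grasp")
    movel([*p,.20],q,.2)
    q=best([*t,.22],ta); move_pose([*t,.22],q)
    movel([*t,zt+g+.02],q,.12); f0=sense()["ft_force"][2]
    z=zt+g+down_gap
    movel([*t,z],q,.03)
    while z>zt+g-.004:
        f=sense()["ft_force"][2]-f0
        if f>1.5: break
        z-=.001; movel([*t,z],q,.02)
    print("set at",z-zt-g,"df",f)
    gripper_to(.085); movel([*t,zt+.15],q,.15); print("t",sense()["time_s"])
E
python3 - <<'E'
from h import *
np.set_printoptions(precision=4,suppress=True)
W=np.array([.5424,-.0088])
pick_place([.4739,-.3078],.2132,W,.2769,.060)
s=sense(); move_pose([.45,.15,.25],s["tcp_rot"])
im=camera("top");cv2.imwrite("pics/t1.png",im[:,:,::-1])
print(lid("top",im,"green",.106),lid("top",im,"red",.046))
im=camera("scene");cv2.imwrite("pics/s1.png",im[:,:,::-1])
print(plane("scene",[find_in("scene","plunger_top")[0]["extent"][:2]],.066),sense()["time_s"])
E
```

```text
grip 0.05755168953570814 44.11587595939636 4.5333
lifted 0.05747937493934231 43.584800362586975
set at -3.469446951953614e-18 df 7.280529203420618
t 11.3333
[ 0.5414 -0.0093  0.2801  0.1017  0.0559] [ 0.6152  0.2764 -0.3068  0.099   0.0568]
[[ 0.6145 -0.3131]] 12.3583
```

View pics/s1.png

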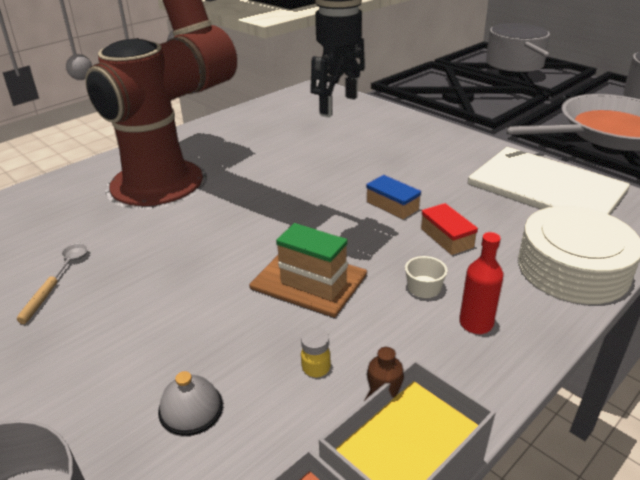

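```bash
python3 - <<'E'
from h import *
np.set_printoptions(precision=4,suppress=True)
pick_place([.6152,.2765],-.305,[.542,-.009],.279,.106)
s=sense(); move_pose([.45,-.25,.27],s["tcp_rot"])
im=camera("top");cv2.imwrite("pics/t2.png",im[:,:,::-1])
print(lid("top",im,"red",.152))
im=camera("scene");cv2.imwrite("pics/s2.png",im[:,:,::-1]); print(sense()["time_s"])
E
```

```text
grip 0.05735258269505579 44.66288924217224 14.875
lifted 0.057588238436498 44.124516248703
set at -3.469446951953614e-18 df 6.266853647200577
t 21.25
[ 0.5416 -0.0094  0.285   0.1026  0.0574]
22.4083
```

The first picture shows green square on white at (313,262), and the bell untouched with its plunger at (184,379). Next I'll check the finished column.

View pics/s2.png

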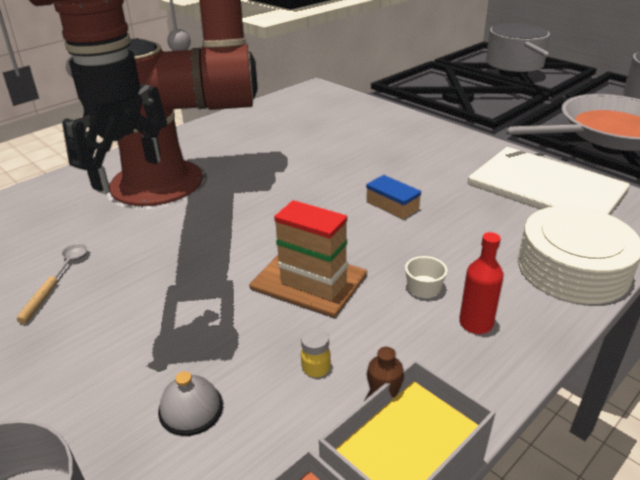

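```bash
python3 - <<'E'
from h import *
p=[.6137,-.312]
gripper_to(0.0,20)
q=best([*p,.13],.2); move_pose([*p,.13],q)
movel([*p,.074],q,.1); f0=sense()["ft_force"][2]
z=.070
while z>=.0565:
    movel([*p,z],q,.04); s=sense(); f=s["ft_force"][2]-f0; print(round(z,4),round(s["eef_pos"][2],4),round(f,2))
    if f>9: break
    z-=.0015
pause(.15); movel([*p,.13],q,.1); move_pose([.45,-.25,.27],q); pause(.3)
im=camera("top"); print(lid("top",im,"red",.152))
im=camera("scene");cv2.imwrite("pics/s3.png",im[:,:,::-1]); print(sense()["time_s"])
E
```

```text
0.07 0.0703 1.5
0.0685 0.0685 0.83
0.067 0.0674 2.05
0.0655 0.0658 3.76
0.064 0.0642 3.48
0.0625 0.0627 3.17
0.061 0.0612 4.66
0.0595 0.0601 5.87
0.058 0.06 11.58
[ 0.54152715 -0.00941207  0.28071892  0.10240292  0.05717   ]
29.4
```

The column stands square at (312,252). The plunger met its hard stop at 60 mm, the fully-down height, and the column has not moved.

```bash
python3 -c "
from workcell import *
print(sign_off())"
```

```text
the job is handed in; nothing more can be done
None
```

View pics/s3.png

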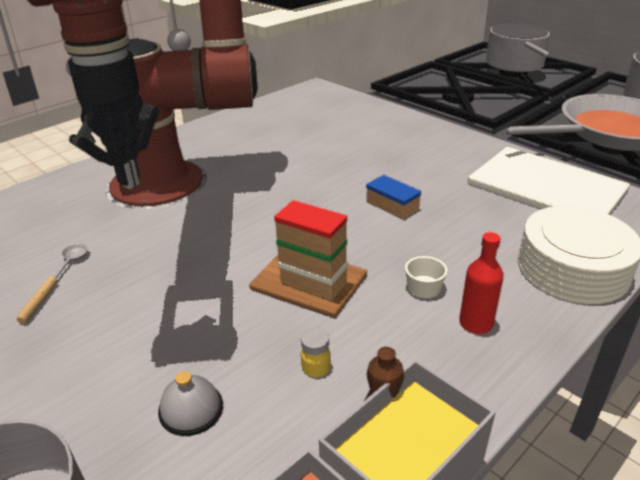

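The job is handed in at about 29 s (no verdict was returned): red on green on white stands square at (312,252), the bell was pressed to its stop and its plunger is back up at (184,379), and the blue box, salt jar and ramekin look untouched.

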